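# Turn the teal coffee scoop round in its rest

## Task

The teal-gripped coffee scoop has been put away the wrong way round: its bowl should be over the white drip dish of its wooden rest. Lift it out, turn it end for end above everything nearby, and lay it gently back in both notches of the same rest, bowl mouth up and centred over the dish. Do not drop it or strike the brass guard rail, and leave the cup, the jar and the black-gripped scoop in its own rest as they are.

Things in the scene. Friction and masses are not known exactly. Their poses are not given: they have to be found in the camera images.
- teal_scoop: Teal-gripped coffee scoop, 237 mm long, 120 to 200 g, balanced near its origin. Flat steel shaft 14 mm wide, 10 mm high; round grip 18 mm across, x = -72 to -120 mm; steel bowl 38 mm across at x = +98 mm, reaching 21 mm below the shaft centreline. Origin: middle of the shaft, 50 mm above the counter when in the notches; x towards the bowl, z out of its mouth. Starts with its grip over the dish.
- teal_scoop_bowl (a point): Centre of the mouth of the teal scoop's bowl, 98 mm from the scoop's origin along the shaft and 5 mm above it.
- teal_dish (a point): Centre of the top of the flat round white drip dish, 62 mm across, fixed on teal_rest 98 mm from the rest's origin along its +x; 9 mm above the counter.
- teal_rest: Wooden scoop rest fixed to the counter: board 260 x 70 x 6 mm with two saddles, 10 mm thick, at x = -48 and +48 mm, 86 mm free between them. Each has an open-topped notch 34 mm wide, flat floor 45 mm and prongs 61 mm above the counter. Origin: centre of underside, on the counter; x along the board to the drip dish, z up. Holds the teal scoop; may stand left or right.
- guard_rail: Brass guard rail fixed to the counter beside teal_rest, parallel to it about 95 mm from its centreline: a 12 mm bar, 162 mm long overall along its x, on two posts, top 80 mm above the counter. Origin: on the counter under the middle of the bar.
- cup: Blue ceramic cup, bystander, 70 mm across, 65 mm high, loose on the counter on the other side of teal_rest, its axis about 120 mm from the rest's centreline. Origin: centre of its underside.
- sugar_jar: Amber glass jar with a white cap, bystander, 60 mm across, 80 mm high, loose on the counter beside the other rest. Origin: centre of its underside.
- black_scoop: Bystander: the same kind of scoop with a black grip, same size and axes, lying the right way round (bowl over the dish) in the other, identical wooden rest.
Not all that is in view belongs to the job. Leave any blue or pink look-alike of the teal_scoop alone.

How it is judged:
On the way:
1. the teal scoop is lifted out of its notches (z of teal_scoop in the frame of teal_rest above 0.085 m), for 0.1 s.
At the end, for the whole second after the job is handed in: The teal scoop lies at rest in both notches of its own rest, reversed: bowl centre within 20 mm of the drip dish's centre along the rest, shaft middle within 15 mm of the rest's centreline, 46 to 55 mm above the counter, parallel to the rest within 12.6 degrees, bowl mouth up within 5 degrees (x of teal_scoop_bowl in the frame of teal_dish between -0.02 and 0.02 m and y of teal_scoop in the frame of teal_rest between -0.015 and 0.015 m and z of teal_scoop in the frame of teal_rest between 0.046 and 0.055 m and angle between the x axis of teal_scoop and the x axis of teal_rest, either way round below 0.22 rad and angle between teal_scoop's own z axis and vertical below 0.09 rad and linear speed of teal_scoop below 0.02 m/s and angular speed of teal_scoop below 0.2 rad/s); the robot touches nothing.
It fails at once if the guard rail is struck by the scoop or the robot (contact force between any of teal_scoop, the fingers, the arm and guard_rail above 1 N).
It fails at once if the teal scoop is dropped (moves faster than 0.5 m/s out of the fingers) (contact force between the fingers and teal_scoop below 0.05 N and linear speed of teal_scoop above 0.5 m/s).
It fails at once if the cup is moved more than 15 mm or tipped (distance of cup from where it was at the start of the episode above 0.015 m or angle between cup's own z axis and vertical above 0.3 rad).
It fails at once if the sugar jar is moved more than 15 mm or tipped (distance of sugar_jar from where it was at the start of the episode above 0.015 m or angle between sugar_jar's own z axis and vertical above 0.3 rad).
It fails at once if the black scoop is moved more than 15 mm from its place (distance of black_scoop from where it was at the start of the episode above 0.015 m or angle between black_scoop's own z axis and vertical above 0.3 rad).
It also fails if it takes over 40 s, if anything falls off the work surface, if the arm or the gripper's body presses on something with over 40 N, if the wrist force passes 120 N, or if a joint passes its speed limit or range.

## Robot

A 6-joint arm with a two-finger parallel gripper is mounted at the origin on the work surface. World frame = base frame: x ahead of the robot, y to its left, z up, the work surface at z = 0. Lengths are in m, angles in rad, forces in N, time in s.
With the tool pointing down it reaches from about 0.325 to 0.925 m from the base axis. Payload 3.1 kg.
Tool frame: the origin (TCP) lies on the centre line of the jaws, within the pads' length; the fingertips stand env.tips_ahead ahead of it and the grasp point (between the pads) is the TCP (env.tips_ahead is the distance from the TCP to the fingertips, in m); y points along the fingers, x is the direction in which the jaws open and shut, and the axes are right-handed (so a half turn about y gives the same grasp; the last joint's range is limited). The gripper opens to 85 mm and grips with 20 to 120 N. Pads are 22 mm wide; open, the fingers measure 114 mm over their backs; the gripper's body (76 mm by 85 mm) begins 54 mm behind the grasp point. The pads swing forward as they close: fully open they stand 13 mm farther back than shut.
Start: joints at [-1.4, 0.217, 1.613, -0, 1.311, -0.112], TCP at [0.174, -0.6, 0.25] pointing down, gripper open.
Joint ranges: [-2.75, 2.75], [-0.78, 2.1], [0.31, 2.55], [-1.13, 4.27], [0.13, 2.63], [-2.58, 2.58]. Speed limits (rad/s): [2.79, 2.79, 3.14, 3.14, 3.14, 3.14].

## Interface

Orientations are given as a unit quaternion [w, x, y, z].
In Python, from workcell import env gives the robot as it stands. The module is installed in compiled form; this text tells all that it offers.
- The arm moves only by the shell command python3 -m pendant 'ROWS' [FORCE]. ROWS is a JSON object of lists of equal length, an entry for each row: "translation": the shift along the world's x, y, z in cm, a list of three; "dr": the turn, a rotation vector about the world's x, y, z in degrees, a list of three; "grip": the opening in per cent of the stroke, from 0 (shut) to 100 (fully open). A call has 1 to 5 rows; each row shifts and turns the commanded pose from where the row before left it; what a row does not reach is not made up. A row lasts 1/8 s, in which the tool goes at most 62.5 mm and 10.7 degrees, less where a joint would pass 70% of its speed; a pose out of reach is approached as far as the arm can. A call with a gripper value outside its range is refused whole. The fingers move at their own pace and stop on an object; FORCE is the grip in N (left out, the last holds). Time passes only in rows, so rows that do not move let the fingers close. It gives the time, the measured TCP pose, the force and the opening at its end, in the units of the state.
- env.observe(): the state, without advancing time (a new reading comes with each control period).
- env.grab_frame(name): name is "scene" or "side" or "wrist"; returns a dict with "pixels" (420x560x3 uint8, blue, green, red), "range_z" (420x560 float32, m along the optical axis (not along the pixel's ray), 0 where there is no reading), "fx", "fy", "cx", "cy" (pixels), "eye" and "attitude" of the camera in the world; the wrist camera has in their place "mount" (4x4, takes a point from camera to tool coordinates, whose origin is the TCP and whose axes are the tool frame's). Camera axes: x right, y up, looking along -z (the intrinsics and any distortion apply to the point x, -y, -z); pixel columns grow to the right and rows downward; lengths in m; the calibration is good to about 2 mm. A picture is of the moment at which its call begins: read the wrist's pose just before it.
- env.sign_off(): hands the job in, once; it reports no verdict.
The state is a dict: "clock": time; "qpos": joint angles; "dq": joint speeds; "joint_efforts": joint torques, N m; "position": TCP position; "orientation": TCP orientation; "contact_force": force on the tool from outside, world axes, zero at the start; "wrist_torque": the same for the moment, N m; "width": finger opening in m.
Only numpy, scipy, OpenCV 4.12 (cv2) and the standard library are available. Lean on these libraries where they do the work, as an engineer would, in place of code of your own. Each camera call takes 0.05 s, during which the arm holds its last target. There are 200 camera calls.

## Working session

There is one attempt and no reset: what is moved stays moved. The work goes in short steps, Python scripts to look and compute and a shell command to move; the robot and the scene stay as the last step left them, time stands still between calls to the robot, and variables do not carry over. Pictures are saved under pics/ and viewed, about 8 in all and at most 12, crops included, and the job is handed in when it is done.

```bash
mkdir -p pics
cat > h.py <<'E'
import numpy as np, cv2
from scipy.spatial.transform import Rotation as R
from workcell import env
def rot(a):
    a=np.array(a,float)
    return a if a.shape==(3,3) else R.from_quat(a,scalar_first=True).as_matrix()
def cloud(name):
    s=env.observe(); f=env.grab_frame(name); z=f["range_z"]
    v,u=np.mgrid[:z.shape[0],:z.shape[1]]
    P=np.stack([(u-f["cx"])/f["fx"]*z,-(v-f["cy"])/f["fy"]*z,-z],-1)
    if name=="wrist":
        M=np.array(f["mount"]); P=P@M[:3,:3].T+M[:3,3]
        W=P@rot(s["orientation"]).T+np.array(s["position"])
    else: W=P@rot(f["attitude"]).T+np.array(f["eye"])
    W[z==0]=np.nan
    return f,W,s
E
python3 - <<'E'
from h import *
for n in ["scene","side"]:
    f,W,s=cloud(n); cv2.imwrite(f"pics/{n}0.png",f["pixels"]); np.savez(f"{n}0.npz",W=W,p=f["pixels"])
    print(n,{k:f[k] for k in f if k not in("pixels","range_z")})
print(s,env.tips_ahead)
E
```

```text
scene {'fx': 410.76328676835533, 'fy': 410.76328676835533, 'cx': 282.85409604244217, 'cy': 205.39534527030344, 'eye': array([1.23950235, 0.28124525, 0.81436155]), 'attitude': array([0.56335489, 0.23813878, 0.31476841, 0.72583885])}
side {'fx': 470.6212836936688, 'fy': 470.6212836936688, 'cx': 276.27779683227214, 'cy': 218.16282536357292, 'eye': array([-0.10179221,  0.7576864 ,  0.92988513]), 'attitude': array([-0.32138723, -0.12976062,  0.36026657,  0.86607184])}
{'clock': 0.05, 'qpos': array([-1.40023266e+00,  2.17764432e-01,  1.61490068e+00, -3.69061604e-05,
        1.31129159e+00, -1.12186049e-01]), 'dq': array([ 0.00127691, -0.00128946, -0.00131932,  0.00031709, -0.00034049,
        0.00141615]), 'joint_efforts': array([-9.99569020e-04, -3.98327816e+01, -3.05196440e+01, -2.90157723e-04,
        4.63464588e-03, -1.17890883e-05]), 'position': array([ 0.17426427, -0.59942873,  0.24897931]), 'orientation': array([ 0.56602976, -0.56490108,  0.42517309, -0.42393976]), 'contact_force': array([-1.28087411,  0.15655542, -0.05867454]), 'wrist_torque': array([ 0.00970447,  0.01769687, -0.00165351]), 'width': 0.08524408272241976} 0.019
```

View pics/scene0.png

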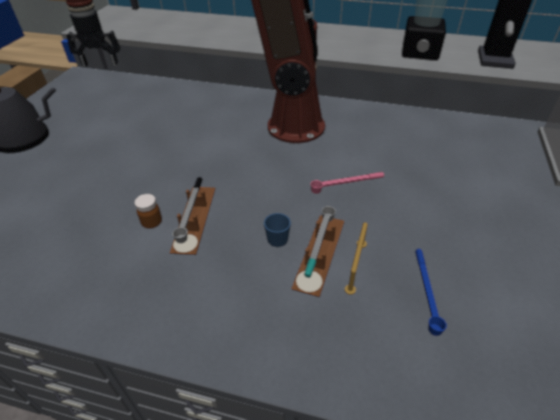

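View pics/side0.png

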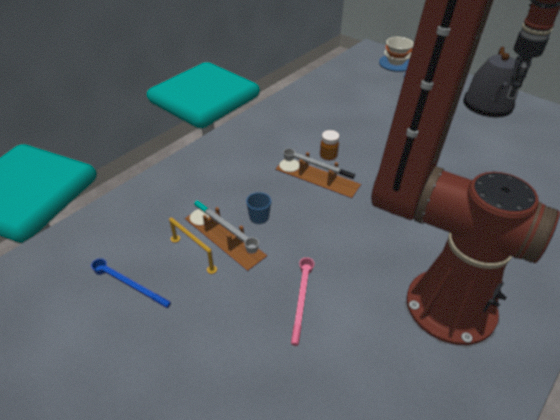

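Scene picture: the teal-gripped scoop lies in its rest with its grip at (311,262), bowl at (329,212) and dish at (310,281). The rail is at (357,258) and the cup at (277,230).
Look-alikes in the scene picture are the black scoop (190,210), the blue scoop (430,290) and the pink scoop (345,182). I choose the teal one at (320,240).

Run:
```python
from h import *
for n,box in [("scene",(285,195,385,300)),("side",(165,190,275,275))]:
    d=np.load(n+"0.npz");W=d["W"];p=d["p"]
    hsv=cv2.cvtColor(p,cv2.COLOR_BGR2HSV)
    x0,y0,x1,y1=box
    m=np.zeros(W.shape[:2],bool);m[y0:y1,x0:x1]=1
    H,S,V=[hsv[...,i].astype(int) for i in range(3)]
    z=W[...,2]
    k={"teal":m&(H>78)&(H<97)&(S>140)&(V>60),"dish":m&(S<60)&(V>150)&(z<.02),"board":m&(H<15)&(S>80)&(z<.02)&(z>-.01),
       "rail":m&(H>15)&(H<28)&(S>120)&(z>.06),"shaft":m&(S<70)&(z>.035)&(z<.07), "wood":m&(H<15)&(S>80)&(z>.03)}
    for a,b in k.items():
        P=W[b]
        if len(P)<3: print(n,a,len(P));continue
        c=np.median(P,0); u,s,vt=np.linalg.svd((P-P.mean(0))[:,:2],full_matrices=False)
        print(n,a,len(P),c.round(4),"mean",P.mean(0).round(4),"yaw",np.degrees(np.arctan2(vt[0,1],vt[0,0])).round(1),"ext",np.ptp((P-c)[:,:2]@vt[0]).round(3),"zmax",np.nanmax(P[:,2]).round(3))
    if n=="scene": cv2.imwrite("pics/crop1.png",cv2.resize(p[190:310,270:400],None,fx=5,fy=5,interpolation=cv2.INTER_CUBIC))
```

```text
scene teal 86 [0.6526 0.1861 0.0583] mean [0.6533 0.1863 0.0581] yaw -4.1 ext 0.044 zmax 0.063
scene dish 358 [0.661  0.1894 0.0094] mean [0.6611 0.1873 0.0093] yaw -69.4 ext 0.06 zmax 0.014
scene board 862 [0.5506 0.2102 0.0066] mean [0.5574 0.2026 0.007 ] yaw -6.3 ext 0.262 zmax 0.02
scene rail 190 [0.5916 0.2883 0.0797] mean [0.5922 0.2884 0.0789] yaw -3.5 ext 0.154 zmax 0.083
scene shaft 451 [0.5309 0.1903 0.0546] mean [0.535  0.1922 0.0527] yaw 1.2 ext 0.238 zmax 0.069
scene wood 231 [0.6037 0.2039 0.0454] mean [0.5644 0.1975 0.0463] yaw -4.6 ext 0.153 zmax 0.064
side teal 66 [0.6479 0.1877 0.0584] mean [0.648  0.1877 0.058 ] yaw 178.0 ext 0.048 zmax 0.063
side dish 176 [0.6611 0.1943 0.0096] mean [0.6622 0.1931 0.0092] yaw 143.3 ext 0.075 zmax 0.014
side board 977 [0.5066 0.2103 0.0067] mean [0.5227 0.2071 0.007 ] yaw 179.5 ext 0.261 zmax 0.02
side rail 219 [0.5706 0.2909 0.0794] mean [0.5708 0.2911 0.0786] yaw 176.6 ext 0.16 zmax 0.084
side shaft 543 [0.5099 0.1923 0.0537] mean [0.5234 0.1928 0.0518] yaw 0.7 ext 0.233 zmax 0.065
side wood 165 [0.5117 0.2062 0.0464] mean [0.5392 0.2029 0.0473] yaw 176.2 ext 0.172 zmax 0.066
```

View pics/crop1.png

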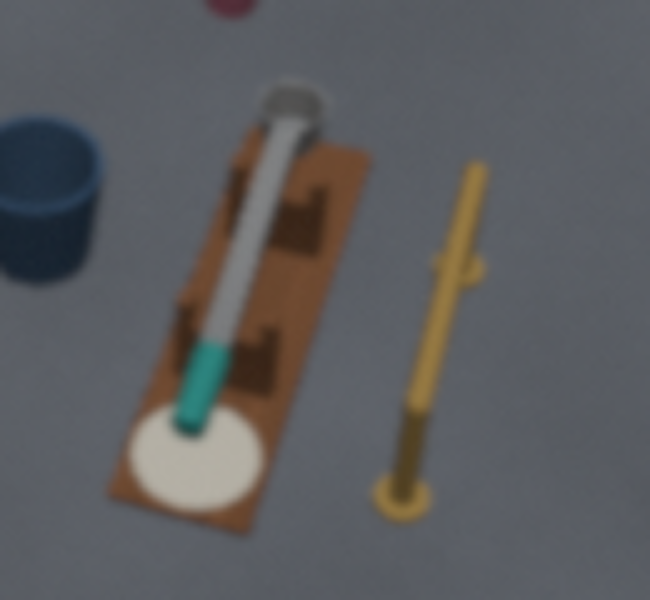

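The crop confirms it: the grip at its dish end is teal, and the brass rail is to the right. I'm going above the rest now.

```bash
python3 -m pendant '{"translation":[[2.4,5,0],[2.4,5,0],[2.4,5,0],[2.4,5,0],[2.4,5,0]],"dr":[[0,0,-1.3],[0,0,-1.3],[0,0,-1.3],[0,0,-1.3],[0,0,-1.3]],"grip":[100,100,100,100,100]}' 60
python3 -m pendant '{"translation":[[2.4,5,0],[2.4,5,0],[2.4,5,0],[2.4,5,0],[2.4,5,0]],"dr":[[0,0,-1.3],[0,0,-1.3],[0,0,-1.3],[0,0,-1.3],[0,0,-1.3]],"grip":[100,100,100,100,100]}'
python3 -m pendant '{"translation":[[2.4,5,0],[2.4,5,0],[2.4,5,0],[2.4,5,0],[2.4,5,0]],"dr":[[0,0,-1.3],[0,0,-1.3],[0,0,-1.3],[0,0,-1.3],[0,0,-1.3]],"grip":[100,100,100,100,100]}'
```

```text
clock: 0.72
position: [0.2948, -0.3482, 0.2498]
orientation: [0.54, -0.54, 0.456, -0.456]
contact_force: [0.8, 0.5, 0.8]
width: 0.0853
clock: 1.35
position: [0.4146, -0.0984, 0.2501]
orientation: [0.514, -0.514, 0.486, -0.486]
contact_force: [0.6, -0.3, 0.3]
width: 0.0849
clock: 1.98
position: [0.5347, 0.1516, 0.2498]
orientation: [0.485, -0.486, 0.514, -0.514]
contact_force: [-0.4, -0.8, 0.8]
width: 0.0853
```

```bash
python3 -m pendant '{"translation":[[1.4,2,0],[1.4,2,0],[0,0,0]],"dr":[[0,0,0],[0,0,0],[0,0,0]],"grip":[100,100,100]}'
cat > look.py <<'E'
import sys
from h import *
n=sys.argv[1]; cam=sys.argv[2] if len(sys.argv)>2 else "wrist"
f,W,s=cloud(cam); cv2.imwrite(f"pics/{n}.png",f["pixels"]); np.savez(n+".npz",W=W,p=f["pixels"])
print(s["position"].round(4),s["orientation"].round(4),s["qpos"].round(3))
E
python3 look.py w1
```

```text
clock: 2.35
position: [0.5625, 0.1909, 0.2495]
orientation: [0.486, -0.486, 0.514, -0.513]
contact_force: [-0.1, -0.1, 0.3]
width: 0.0852
[0.5625 0.1909 0.2495] [ 0.4855 -0.4862  0.514  -0.5135] [0.209 0.153 1.689 0.    1.301 1.835]
```

View pics/w1.png

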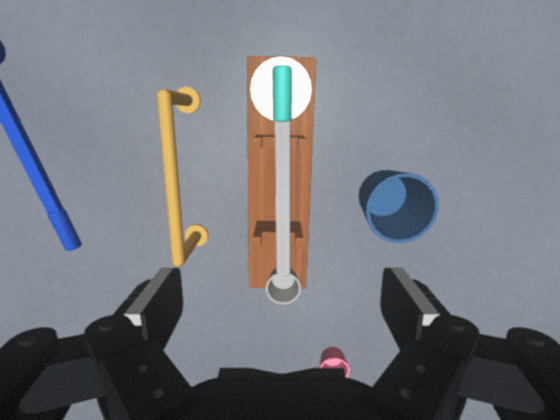

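The wrist view shows the rest upright: dish at (281,90), teal grip at (282,92), bowl at (283,289). The rail is at about x=172 and the cup at (400,207), with the scoop running centrally between the jaws. Next I measure it.

```bash
cat > meas.py <<'E'
import sys
from h import *
d=np.load(sys.argv[1]+".npz");W=d["W"];p=d["p"]
hsv=cv2.cvtColor(p,cv2.COLOR_BGR2HSV).astype(int);H,S,V=[hsv[...,i] for i in range(3)];z=W[...,2]
reg=(abs(W[...,0]-.563)<.17)&(abs(W[...,1]-.195)<.07)
def fit(n,m):
    P=W[m&reg]; c,(a,b),t=None,(0,0),0
    r=cv2.minAreaRect((P[:,:2]*1000).astype(np.float32))
    vx,vy,_,_=cv2.fitLine((P[:,:2]*1000).astype(np.float32),cv2.DIST_HUBER,0,.01,.01).ravel()
    print(n,len(P),"mean",(P.mean(0)*1000).round(1),"rect",np.round(r[0],1),np.round(r[1],1),round(r[2],1),"line yaw",round(float(np.degrees(np.arctan2(vy,vx))),1),"z med",round(float(np.median(P[:,2])*1000),1))
fit("dish",(S<70)&(V>150)&(z<.02))
fit("board",((H<18)&(S>80)|(S<70)&(V>150))&(z<.02)&(z>.002))
fit("teal",(H>78)&(H<97)&(S>140)&(z>.03))
fit("shaft",(S<70)&(z>.045)&(z<.07))
fit("all",((S<70)|(H>78)&(H<97)&(S>140))&(z>.04)&(z<.075))
reg=(abs(W[...,0]-.58)<.15)&(abs(W[...,1]-.29)<.06)
fit("rail",(H>15)&(H<28)&(S>120)&(z>.06))
E
python3 meas.py w1
```

```text
dish 23849 mean [598.9 193.7   0.7] rect [563. 195.] [340. 140.] 0.0 line yaw 5.2 z med 0.0
board 9569 mean [581.3 192.7   6.6] rect [565.  195.4] [135.6 328.2] 89.5 line yaw -6.4 z med 6.1
teal 641 mean [649.  185.6  62.5] rect [622.9 188.3] [121.1 102.5] 88.1 line yaw -8.3 z med 57.8
shaft 2690 mean [544.2 189.8  54.4] rect [557.5 189.9] [ 36.  236.2] 87.6 line yaw -2.8 z med 54.7
all 3425 mean [560.9 189.   54.6] rect [557.5 189.9] [ 36.  236.2] 87.6 line yaw -2.8 z med 54.9
rail 2166 mean [585.3 286.4  79. ] rect [578.9 270.7] [ 45.3 157.8] 86.6 line yaw -3.5 z med 79.1
```

Run:
```python
from h import *
d=np.load("w1.npz");W=d["W"];p=d["p"]
hsv=cv2.cvtColor(p,cv2.COLOR_BGR2HSV).astype(int);H,S,V=[hsv[...,i] for i in range(3)];z=W[...,2]
reg=np.zeros(z.shape,bool);reg[50:295,240:322]=1
m=(reg&(S<60)&(V>170)&(z<.02)).astype(np.uint8)
n,l,st,c=cv2.connectedComponentsWithStats(m); print(st[1:][st[1:,4]>100])
P=W[m>0]; print("dish z",np.median(P[:,2]),"hullcirc",[ (np.array(a)*1000).round(1) if not np.isscalar(a) else a*1000 for a in cv2.minEnclosingCircle(P[:,:2].astype(np.float32))])
b=(reg&(((H<18)&(S>90)&(z>.002)&(z<.012))|(m>0))).astype(np.uint8)
b=cv2.morphologyEx(b,cv2.MORPH_OPEN,np.ones((3,3)))
r=cv2.minAreaRect((W[b>0][:,:2]*1000).astype(np.float32)); print("board",r)
w=reg&(H<18)&(S>90)&(z>.055)&(z<.07); P=W[w]; print("prongs",len(P))
for lo,hi in((.48,.56),(.56,.66)):
    Q=P[(P[:,0]>lo)&(P[:,0]<hi)]
    if len(Q): print(Q.mean(0),Q[:,0].min(),Q[:,0].max(),Q[:,1].min(),Q[:,1].max())
```

```text
[[ 250   56   62   65 2093]]
dish z 0.008836259727996676 hullcirc [array([558. , 180.5]), 139.24089074134827]
board ((561.727783203125, 192.92227172851562), (68.89669036865234, 259.3533020019531), 85.72588348388672)
prongs 401
[0.51354925 0.19626519 0.06034818] 0.5056158749273995 0.5201262163228022 0.17114492622524727 0.22112535509386197
[0.60867523 0.18859746 0.06045826] 0.602168970782441 0.6151701470035263 0.16383662419435555 0.21346762046071982
```

```bash
python3 -m pendant '{"translation":[[-0.6,-0.1,-4],[0,0,-5],[0,0,-5],[0,0,-3],[0,0,-1.5]],"dr":[[0,0,0.4],[0,0,0],[0,0,0],[0,0,0],[0,0,0]],"grip":[100,100,100,100,100]}'
python3 -m pendant '{"translation":[[0,0,-1.4],[0,0,0]],"dr":[[0,0,0],[0,0,0]],"grip":[100,100]}'
```

```text
clock: 3.02
position: [0.5543, 0.1875, 0.063]
orientation: [0.486, -0.488, 0.513, -0.512]
contact_force: [-0.0, -0.7, 0.8]
width: 0.0854
clock: 3.28
position: [0.5562, 0.1885, 0.0511]
orientation: [0.487, -0.487, 0.513, -0.512]
contact_force: [-0.5, -0.3, -0.1]
width: 0.0855
```

```bash
python3 -m pendant '{"translation":[[0,0,0],[0,0,0],[0,0,0],[0,0,0],[0,0,0]],"dr":[[0,0,0],[0,0,0],[0,0,0],[0,0,0],[0,0,0]],"grip":[0,0,0,0,0]}' 60
python3 -m pendant '{"translation":[[0,0,0],[0,0,0],[0,0,0]],"dr":[[0,0,0],[0,0,0],[0,0,0]],"grip":[0,0,0]}'
```

```text
clock: 3.9
position: [0.5569, 0.189, 0.0519]
orientation: [-0.488, 0.487, -0.512, 0.513]
contact_force: [0.1, 0.6, 2.1]
width: 0.0128
clock: 4.28
position: [0.5569, 0.189, 0.0519]
orientation: [-0.487, 0.487, -0.512, 0.513]
contact_force: [-0.1, 0.3, 5.4]
width: 0.0129
```

```bash
python3 -m pendant '{"translation":[[0,0,0.5],[0,0,1],[0,0,1.5],[0,0,2],[0,0,3]],"dr":[[0,0,0],[0,0,0],[0,0,0],[0,0,0],[0,0,0]],"grip":[0,0,0,0,0]}'
python3 -m pendant '{"translation":[[0,0,4],[0,0,4],[0,0,4],[0,0,0],[0,0,0]],"dr":[[0,0,0],[0,0,0],[0,0,0],[0,0,0],[0,0,0]],"grip":[0,0,0,0,0]}'
python3 look.py w2
```

```text
clock: 4.9
position: [0.5559, 0.1887, 0.1324]
orientation: [0.487, -0.488, 0.513, -0.512]
contact_force: [1.1, 0.1, -2.0]
width: 0.0128
clock: 5.52
position: [0.556, 0.1887, 0.2513]
orientation: [0.487, -0.487, 0.513, -0.512]
contact_force: [-0.2, -0.7, -1.6]
width: 0.0127
[0.556  0.1887 0.2513] [ 0.4871 -0.4872  0.5125 -0.5124] [0.208 0.136 1.704 0.    1.301 1.829]
```

View pics/w2.png

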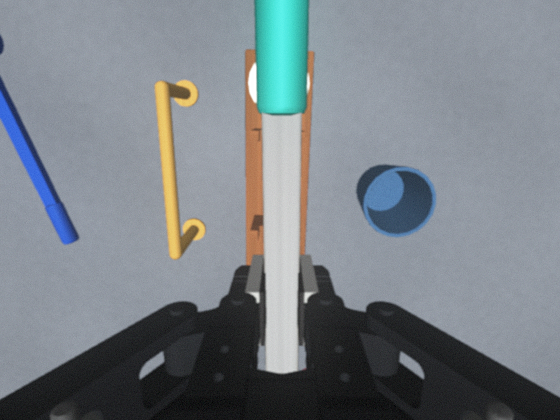

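The scoop is held level and centred between the pads, with its grip at (281,60) and the rest clear below. Turning it end for end at z = 0.25.

```bash
for i in 1; do python3 -m pendant '{"translation":[[0,0,0],[0,0,0],[0,0,0],[0,0,0],[0,0,0]],"dr":[[0,0,4],[0,0,8],[0,0,9],[0,0,9],[0,0,9]],"grip":[0,0,0,0,0]}'; done
python3 -m pendant '{"translation":[[0,0,0],[0,0,0],[0,0,0],[0,0,0],[0,0,0]],"dr":[[0,0,9],[0,0,9],[0,0,9],[0,0,9],[0,0,9]],"grip":[0,0,0,0,0]}'
python3 -m pendant '{"translation":[[0,0,0],[0,0,0],[0,0,0],[0,0,0],[0,0,0]],"dr":[[0,0,9],[0,0,9],[0,0,9],[0,0,9],[0,0,9]],"grip":[0,0,0,0,0]}'
python3 -m pendant '{"translation":[[0,0,0],[0,0,0],[0,0,0],[0,0,0],[0,0,0]],"dr":[[0,0,9],[0,0,9],[0,0,9],[0,0,9],[0,0,9]],"grip":[0,0,0,0,0]}'
python3 -m pendant '{"translation":[[0,0,0],[0,0,0],[0,0,0],[0,0,0]],"dr":[[0,0,4],[0,0,1],[0,0,0],[0,0,0]],"grip":[0,0,0,0]}'
python3 look.py w3; python3 look.py s3 scene; python3 look.py d3 side
```

```text
clock: 6.2
position: [0.555, 0.1885, 0.2486]
orientation: [-0.63, 0.632, -0.32, 0.317]
contact_force: [-0.2, -0.6, -1.0]
width: 0.0127
clock: 6.82
position: [0.555, 0.1885, 0.2486]
orientation: [-0.705, 0.706, -0.055, 0.051]
contact_force: [0.1, -0.0, -1.7]
width: 0.013
clock: 7.45
position: [0.555, 0.1885, 0.2486]
orientation: [0.672, -0.672, -0.219, 0.223]
contact_force: [-0.1, -1.1, -1.2]
width: 0.0129
clock: 8.07
position: [0.555, 0.1885, 0.2486]
orientation: [0.537, -0.535, -0.46, 0.463]
contact_force: [1.0, 0.4, -2.3]
width: 0.0125
clock: 8.57
position: [0.5562, 0.1888, 0.2508]
orientation: [0.517, -0.517, -0.482, 0.483]
contact_force: [-0.5, 0.0, -1.1]
width: 0.0126
[0.5562 0.1888 0.2508] [ 0.517  -0.5167 -0.4823  0.4828] [ 0.208  0.138  1.704 -0.     1.301 -1.294]
[0.5563 0.1888 0.251 ] [ 0.5169 -0.5167 -0.4825  0.4827] [ 0.208  0.138  1.703  0.     1.301 -1.295]
[0.5564 0.1888 0.2512] [ 0.5168 -0.5168 -0.4826  0.4827] [ 0.208  0.137  1.703 -0.     1.301 -1.295]
```

View pics/w3.png

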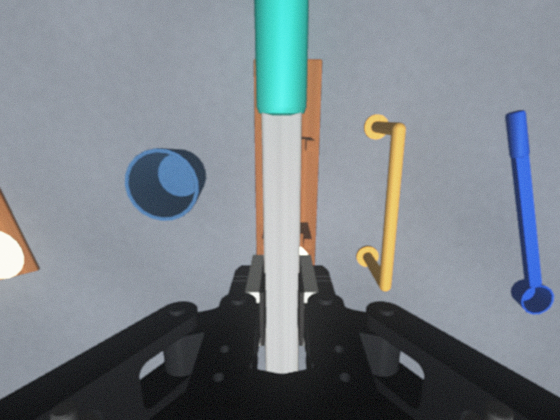

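Reversed: the grip is now at the robot side (281,60) and the rail is on the right, clear. I check the held scoop's pose from the fixed cameras.

Run:
```python
from h import *
for n in("w3","s3","d3"):
    d=np.load(n+".npz");W=d["W"];p=d["p"]
    hsv=cv2.cvtColor(p,cv2.COLOR_BGR2HSV).astype(int);H,S,V=[hsv[...,i] for i in range(3)];x,y,z=W[...,0],W[...,1],W[...,2]
    m=(abs(y-.19)<.05)&(z>.21)&(z<.27)
    t=m&(H>78)&(H<97)&(S>120)&(x<.56); b=m&(x>.6)&(x<.70)
    for k,q in(("teal",t),("bowlside",b),("bowl",b&(x>.63))):
        P=W[q]
        if len(P): print(n,k,len(P),"mean",P.mean(0).round(4),"x",np.percentile(P[:,0],[1,99]).round(4),"y",np.percentile(P[:,1],[1,99]).round(4),"z",np.percentile(P[:,2],[1,50,95]).round(4))
```

```text
w3 teal 5719 mean [0.4677 0.1938 0.256 ] x [0.4518 0.485 ] y [0.1853 0.2027] z [0.2507 0.2565 0.2582]
s3 bowlside 402 mean [0.6467 0.182  0.2466] x [0.6021 0.6739] y [0.1646 0.1987] z [0.2297 0.2486 0.2554]
s3 bowl 325 mean [0.6542 0.1813 0.2449] x [0.6318 0.6741] y [0.1646 0.1988] z [0.2296 0.2458 0.255 ]
d3 teal 136 mean [0.4568 0.1988 0.2561] x [0.4334 0.5255] y [0.1897 0.2077] z [0.2494 0.2568 0.2604]
d3 bowlside 135 mean [0.6522 0.1857 0.2463] x [0.6039 0.67  ] y [0.1651 0.2003] z [0.2311 0.2472 0.2554]
d3 bowl 130 mean [0.654  0.1859 0.246 ] x [0.6357 0.67  ] y [0.1651 0.2003] z [0.231  0.247  0.2553]
```

```bash
python3 -m pendant '{"translation":[[0.5,0.4,0],[0,0,-4],[0,0,-4],[0,0,-4],[0,0,-2.5]],"dr":[[0,0,0],[0,0,0],[0,0,0],[0,0,0],[0,0,0]],"grip":[0,0,0,0,0]}'
python3 -m pendant '{"translation":[[0,0,-2],[0,0,-1.5],[0,0,-0.8],[0,0,-0.4],[0,0,0]],"dr":[[0,0,0],[0,0,0],[0,0,0],[0,0,0],[0,0,0]],"grip":[0,0,0,0,0]}'
```

```text
clock: 9.35
position: [0.5605, 0.1928, 0.1039]
orientation: [0.517, -0.516, -0.482, 0.484]
contact_force: [-0.5, 0.1, -1.7]
width: 0.0127
clock: 9.98
position: [0.5618, 0.1929, 0.0597]
orientation: [-0.517, 0.517, 0.483, -0.482]
contact_force: [0.5, -0.0, -1.5]
width: 0.0128
```

```bash
python3 -m pendant '{"translation":[[0,0,-0.3],[0,0,-0.2],[0,0,-0.1],[0,0,0],[0,0,0]],"dr":[[0,0,0],[0,0,0],[0,0,0],[0,0,0],[0,0,0]],"grip":[0,0,0,0,0]}'
python3 -m pendant '{"translation":[[0,0,-0.1],[0,0,0],[0,0,0]],"dr":[[0,0,0],[0,0,0],[0,0,0]],"grip":[0,0,0]}'
```

```text
clock: 10.6
position: [0.5615, 0.1928, 0.0534]
orientation: [-0.517, 0.517, 0.483, -0.483]
contact_force: [-0.2, -0.5, -1.7]
width: 0.0125
clock: 10.98
position: [0.5614, 0.1928, 0.0523]
orientation: [0.517, -0.517, -0.483, 0.483]
contact_force: [-0.1, 0.0, -1.7]
width: 0.0128
```

```bash
python3 -m pendant '{"translation":[[0,0,-0.1],[0,0,0],[0,0,0]],"dr":[[0,0,0],[0,0,0],[0,0,0]],"grip":[0,0,0]}'
```

```text
clock: 11.35
position: [0.5616, 0.1929, 0.0519]
orientation: [-0.517, 0.517, 0.483, -0.483]
contact_force: [-2.2, -0.5, 3.8]
width: 0.0128
```

The contact force has turned upward, so the scoop is resting on the notch floors. Releasing slowly.

```bash
python3 -m pendant '{"translation":[[0,0,0],[0,0,0],[0,0,0],[0,0,0],[0,0,0]],"dr":[[0,0,0],[0,0,0],[0,0,0],[0,0,0],[0,0,0]],"grip":[18,24,30,45,60]}' 20
python3 -m pendant '{"translation":[[0,0,0],[0,0,0],[0,0,0],[0,0,0],[0,0,0]],"dr":[[0,0,0],[0,0,0],[0,0,0],[0,0,0],[0,0,0]],"grip":[100,100,100,100,100]}'
python3 -m pendant '{"translation":[[0,0,1],[0,0,2],[0,0,4],[0,0,5],[0,0,5]],"dr":[[0,0,0],[0,0,0],[0,0,0],[0,0,0],[0,0,0]],"grip":[100,100,100,100,100]}'
python3 -m pendant '{"translation":[[0,0,3],[0,0,0],[0,0,0]],"dr":[[0,0,0],[0,0,0],[0,0,0]],"grip":[100,100,100]}'
python3 look.py w4; python3 look.py s4 scene
```

```text
clock: 11.98
position: [0.5614, 0.1928, 0.0512]
orientation: [0.517, -0.517, -0.483, 0.483]
contact_force: [0.3, 1.3, -1.1]
width: 0.0512
clock: 12.6
position: [0.5614, 0.1928, 0.0513]
orientation: [-0.517, 0.517, 0.483, -0.483]
contact_force: [-0.5, 0.3, -0.1]
width: 0.0854
clock: 13.22
position: [0.5616, 0.1929, 0.2247]
orientation: [-0.516, 0.517, 0.483, -0.482]
contact_force: [0.6, -0.2, -0.7]
width: 0.0853
clock: 13.6
position: [0.5608, 0.1927, 0.2511]
orientation: [0.517, -0.517, -0.483, 0.483]
contact_force: [-1.0, -0.2, -0.6]
width: 0.0853
[0.5608 0.1927 0.2511] [ 0.5168 -0.5166 -0.4825  0.4829] [ 0.213  0.149  1.69   0.     1.303 -1.29 ]
[0.5603 0.1926 0.2499] [ 0.5172 -0.5162 -0.4819  0.4835] [ 0.213  0.151  1.691 -0.     1.303 -1.29 ]
```

View pics/w4.png

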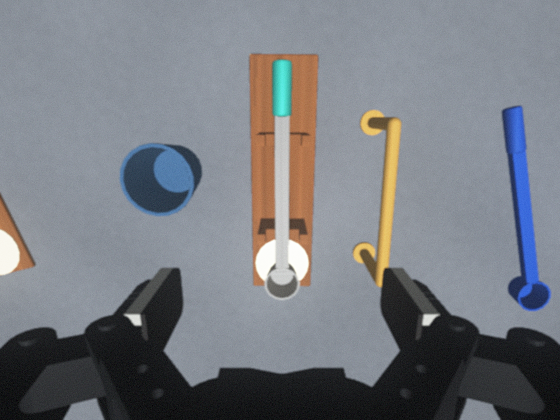

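Run:
```python
from h import *
for n in("w4","s4"):
    d=np.load(n+".npz");W=d["W"];p=d["p"]
    hsv=cv2.cvtColor(p,cv2.COLOR_BGR2HSV).astype(int);H,S,V=[hsv[...,i] for i in range(3)];x,y,z=W[...,0],W[...,1],W[...,2]
    m=(abs(y-.193)<.035)&(z>.03)&(z<.07)&(abs(x-.56)<.14)
    t=m&(H>78)&(H<97)&(S>140)&(x<.56); sh=m&(S<70)&(z>.05)&(x>.50)&(x<.62); b=m&(S<90)&(x>.635)
    for k,q in(("teal",t),("shaft",sh),("bowl",b)):
        P=W[q]
        if len(P)>5:
            l=np.polyfit(P[:,0],P[:,2],1)[0]; yw=np.polyfit(P[:,0],P[:,1],1)[0]
            print(n,k,len(P),"mean",P.mean(0).round(4),"x",np.percentile(P[:,0],[1,99]).round(4),"y",np.percentile(P[:,1],[1,99]).round(4),"z",np.percentile(P[:,2],[5,50,95]).round(4),"pitch,yaw deg",np.degrees([l,yw]).round(1))
```

```text
w4 teal 937 mean [0.4668 0.1984 0.0575] x [0.4452 0.4899] y [0.1904 0.2067] z [0.0547 0.0577 0.0595] pitch,yaw deg [ 0.2 -3.5]
w4 shaft 1742 mean [0.5569 0.1924 0.055 ] x [0.501  0.6185] y [0.1825 0.2021] z [0.0538 0.055  0.0561] pitch,yaw deg [ 0.1 -4.2]
w4 bowl 1037 mean [0.6631 0.1854 0.0444] x [0.6358 0.6782] y [0.1682 0.2025] z [0.0315 0.0456 0.0557] pitch,yaw deg [-12.7  -2.1]
s4 teal 49 mean [0.4694 0.1998 0.0585] x [0.4495 0.4905] y [0.1933 0.2055] z [0.0549 0.0587 0.0614] pitch,yaw deg [ 2.7 -5.2]
s4 shaft 225 mean [0.5626 0.191  0.0553] x [0.5027 0.6187] y [0.1651 0.2019] z [0.0527 0.0554 0.0581] pitch,yaw deg [-0.  -3.8]
s4 bowl 240 mean [0.6578 0.1852 0.0455] x [0.6369 0.6796] y [0.1685 0.2022] z [0.0319 0.0471 0.0565] pitch,yaw deg [-2.3  2.4]
```

The scoop lies level in both notches with its bowl mouth up. Its shaft top is at 55 mm, so the centreline is at 50 mm, and the bowl is over the dish (281,280 in the picture). Cup and rail look undisturbed.

```bash
python3 -c "
from workcell import env
print(env.sign_off())"
```

```text
the job is handed in; nothing more can be done
None
```

The teal scoop is back in both notches of its own rest, turned end for end with its bowl over the white dish, and the job is handed in. I gripped it mid-shaft, lifted it to 0.25 m, turned it 179°, and shifted it 5 mm in x and 4 mm in y. Then I lowered it until the force showed contact, released it slowly and backed off. The whole job took about 14 s of the 40 s allowed.

| Last check | Measured | Limit |
|---|---|---|
| Bowl centre from dish centre, along the rest | about 0–2 mm | 20 mm |
| Shaft from the rest's centreline | about 1 mm | 15 mm |
| Shaft centreline above the counter | about 50 mm | 46–55 mm |
| Angle to the rest | under 1° | 12.6° |
| Shaft pitch | about 0.1° | 5° for mouth-up tilt |

- **Not measured:** I did not measure mouth-up tilt around the shaft directly. The last picture shows the bowl open upward.
- **Bystanders:** The last picture shows the cup and rail undisturbed. I did not re-measure the cup, jar or black scoop, but the arm stayed well above them and no unexpected forces appeared.
- **Disagreement:** The grip's pitch read 2.7° from the far camera, from only 49 points, against 0.2° from the wrist camera. I took that as noise, because both cameras showed the shaft level.

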